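# Oil the loose bolt and hold its hidden head

## Robot

A 6-joint arm with a two-finger parallel gripper is mounted at the origin on the work surface. World frame = base frame: x ahead of the robot, y to its left, z up, the work surface at z = 0. Lengths are in m, angles in rad, forces in N, time in s.
With the tool pointing down it reaches from about 0.35 to 0.95 m from the base axis. Payload 17.4 kg.
Tool frame: the origin (TCP) lies at the very end of the fingers, on their centre line; the grasp point (between the pads) lies 19 mm behind it; z points along the fingers, y is the line along which they close (so a half turn about z gives the same grasp; the last joint's range is limited). The gripper opens to 93 mm and grips with 3 to 60 N. Pads are 15 mm wide; open, the fingers measure 128 mm over their backs; the gripper's body (75 mm by 188 mm) begins 65 mm behind the grasp point.
Start: joints at [-1.242, 0.116, 1.442, -0, 1.584, -0.038], TCP at [0.242, -0.63, 0.219] pointing down, gripper open.
Joint ranges: [-2.83, 2.83], [-0.83, 2.19], [0.07, 2.5], [-1.14, 4.28], [0.01, 3], [-2.97, 2.97]. Speed limits (rad/s): [1.89, 1.89, 2.22, 3.14, 3.14, 3.14].

## Interface

Orientations are given as a rotation vector (axis times angle).
In Python, from bench import ctrl, cams, workorder gives the robot as it stands.
- The arm moves only by the tool servo_tool, never from a script. Its argument "series" is a list of rows, each an object with "dr": the turn, a rotation vector about the tool's x, y, z in rad, a list of three; "translation": the shift along the tool's x, y, z in mm, a list of three; "gripper": the finger opening in mm, from 0 to 93. A call has exactly 8 rows; each row shifts and turns the commanded pose from where the row before left it, along the tool's axes as they then stand; what a row does not reach is not made up. A row lasts 1/12 s, in which the tool goes at most 41.7 mm and 7.16 degrees, less where a joint would pass 70% of its speed; a pose out of reach is approached as far as the arm can. A call with a gripper value outside its range is refused whole. The fingers move at their own pace and stop on an object; the grip force is fixed at half the most. Time passes only in rows, so rows that do not move let the fingers close, or fill a call up. It gives the time, the measured TCP pose, the force, the opening and the grip force at its end, in the units of the state.
- ctrl.read_state(): the state, without advancing time (a new reading comes with each control period).
- cams.camera(name): name is "scene" or "top"; returns a dict with "color" (400x640x3 uint8, red, green, blue), "mtx" (3x3 intrinsics, pixels), "xyz" and "orientation" of the camera in the world. Camera axes: x right, y down, z forward; pixel columns grow to the right and rows downward; lengths in m; the calibration is good to about 2 mm. A picture is of the moment at which its call begins. There is no depth.
- workorder.hand_in(): hands the job in; it is judged then, once.
The state is a dict: "time_s": time; "qpos": joint angles; "joint_velocities": joint speeds; "joint_efforts": joint torques, N m; "tool_pos": TCP position; "tool_rot": TCP orientation; "wrist_force": force on the tool from outside, world axes, zero at the start; "wrist_torque": the same for the moment, N m; "finger_gap": finger opening in m; "gripper_force": force on a finger pad.
Only numpy, scipy, OpenCV 4.12 (cv2) and the standard library are available. Lean on these libraries where they do the work, as an engineer would, in place of code of your own. Each camera call takes 0.05 s, during which the arm holds its last target. There are 200 camera calls.

## Task

The nut runner is dragging a loose bolt round with its nut. Pick up the blue spray can, aim its red straw from above, some 10 to 20 cm off, straight at the hidden bolt head in the gap behind the steel bracket, and hold that aim steady for a second or two, then stand the can back upright near the middle of its red mat; then reach down into the gap, grip the bolt head so that it stops turning, and finish holding it firmly, without letting go. Leave everything else on the bench where it is.

Things in the scene. Friction and masses are not known exactly. Their poses are not given: they have to be found in the camera images.
- station: Fixed clamp station on a grey plate. Origin on the bench surface straight below the bolt head's centre; z up; x points level from the nut runner through the bracket to the gap, away from the robot give or take 20 degrees; y runs along the bracket and gap. The gap is 50 mm wide (x = -24 to +26 mm), floor 12 mm up, open at the top and at both y ends, nothing in it but the bolt.
- bracket_top (a point): Middle of the top edge of the steel bracket, the upright plate in front of the gap: 12 mm thick (station x = -36 to -24 mm), 150 mm long in y, top 105 mm above the bench. The grey casting on the gap's other side is 38 mm thick, 150 mm long, its top 95 mm up.
- runner (a point): Rear end of the orange nut runner, on its axis. From the bracket's front a nut, a black socket and the runner lie along the station's -x on a cradle: axis 75 mm above the bench, diameter 42 mm, top at 96 mm, ending here at station x = -185 mm.
- bolt_head (a point): Centre of the hidden brass hexagon bolt head in the gap, 75 mm above the bench: 30 mm across flats, 35 across corners, 16 thick (station x = -8 to +8 mm); a 20 mm bare shank joins it to the bracket, 18 mm is free to the casting. Can be gripped from above, fingers closing along the station's y, at any angle of the hexagon. The point turns with the bolt.
- bolt (a joint): Angle of the bolt about the station's x axis, rad; grows steadily at about 0.14 rad/s (the runner's torque is 0.1 N m, always on) unless the head is held. At 0, and every 1.047 rad (60 degrees), two flats stand upright, facing the station's +y and -y. Starts anywhere in 0 to 1.05.
- can_mid (a point): Blue spray can, loose, 0.2-0.36 kg, 52 mm diameter, straight side 115 mm high, valve top at 144 mm. This point is on its axis, 57.5 mm above its underside, with the can's axes (z up). From the valve, 138 mm up, a red straw runs level 50 mm along the can's +x, then bends 60 degrees down. Can be gripped from above on its side, about 100 mm up, fingers closing along its y.
- nozzle: The bent end of the can's red straw, rigid with the can. Origin at the open tip: 80 mm along the can's +x from its axis, 86 mm above its underside. Its x axis is the spray direction (60 degrees below level, towards the can's +x, when the can is upright); its y axis is the can's y.
- can: The same can as can_mid; origin at the centre of its underside.
- mat: Fixed red mat, 150 x 150 mm, 4 mm thick, on the robot's left or right; origin at the centre of its underside. The can starts on it and returns to it.
- spindle: Bystander: turned pale wooden spindle 100 mm tall with a 36 mm square foot, standing in a grey plastic tray 150 x 150 x 22 mm (tray fixed); origin under its foot.
- finial: Bystander: turned wooden finial, 40 mm wide, 52 mm tall; origin at its underside.
- glue: Bystander: amber jar, 50 mm wide, 80 mm tall; origin at its underside.
- bottle: Bystander: blue plastic bottle, 60 mm wide, 170 mm tall; origin at its underside.
- mallet: Bystander: wooden mallet lying flat, about 270 mm long, head 55 mm high at its +x end; origin on the bench under the handle, 45 mm from the head.
- rule: Bystander: yellow folded rule, 200 x 32 x 14 mm; origin at the centre of its underside.
- sander: Bystander: cork sanding block, 100 x 60 x 30 mm; origin at the centre of its underside.
Things that resemble listed ones, but are neither listed nor needed, are in the scene too. There is more than one size of the can; the job needs the largest.

How it is judged:
By the outcome, as a careful person would: the job done as asked, in the order asked, and still so for the second after the job is handed in, while the arm keeps its last pose, push and grip.
It also fails if it takes over 67 s, if anything falls off the work surface, if the arm or the gripper's body presses on something with over 40 N, if the wrist force passes 120 N, or if a joint passes its speed limit or range.

## Working session

There is one attempt and no reset: what is moved stays moved. The work goes in short steps, Python scripts to look and compute and a tool call to move; the robot and the scene stay as the last step left them, time stands still between calls to the robot, and variables do not carry over. Pictures are saved under pics/ and viewed, at most 10 in all, crops included, and the job is handed in when it is done.

Besides the shell and the picture viewer there is one more tool, called after "Request:" as name(argument=value, ...), one argument or row to a line, values as JSON. servo_tool: Moves the arm, as the interface text tells. Its arguments: {"type":"object","properties":{"series":{"type":"array","items":{"type":"object","properties":{"dr":{"type":"array","items":{"type":"number"}},"translation":{"type":"array","items":{"type":"number"}},"gripper":{"type":"number"}}}}},"required":["series"]}

```bash
mkdir -p pics; ls; python3 - <<'E'
from bench import ctrl,cams
import cv2,pickle
for n in("scene","top"):
    c=cams.camera(n);pickle.dump(c,open(f"{n}0.pkl","wb"))
    cv2.imwrite(f"pics/{n}0.png",c["color"][...,::-1]);print(n,c["mtx"],c["xyz"],c["orientation"])
s=ctrl.read_state();print(s)
E
```

```text
pics
scene [[401.45538515   0.         326.34521467]
 [  0.         401.45538515 209.92741079]
 [  0.           0.           1.        ]] [ 1.10221637 -0.89237061  0.91052856] [-2.15639606 -0.65884392  0.30762855]
top [[373.71361095   0.         326.34383956]
 [  0.         373.71361095 195.93490001]
 [  0.           0.           1.        ]] [ 0.4484534  -0.03147519  1.21893129] [-2.19711243  2.1697543  -0.0523405 ]
{'time_s': 0.1, 'qpos': array([-1.24178161e+00,  1.16451451e-01,  1.44220535e+00, -1.12993175e-05,
        1.58399585e+00, -3.78092050e-02]), 'joint_velocities': array([ 0.00136143, -0.0004099 , -0.00026724,  0.00016574, -0.00109645,
       -0.0012704 ]), 'joint_efforts': array([ 1.44640511e-03, -7.22893953e+01, -6.23865581e+01,  7.82064744e-02,
        2.27738265e-02, -8.30384192e-05]), 'tool_pos': array([ 0.24201346, -0.62992505,  0.21796567]), 'tool_rot': array([-3.08786957e+00, -5.72789299e-01,  2.59051680e-04]), 'wrist_force': array([0.88490996, 0.96682761, 0.05532309]), 'wrist_torque': array([-0.03838797,  0.02590926, -0.02179964]), 'gripper_force': 0.0, 'finger_gap': 0.09300827096992892}
```

View pics/scene0.png

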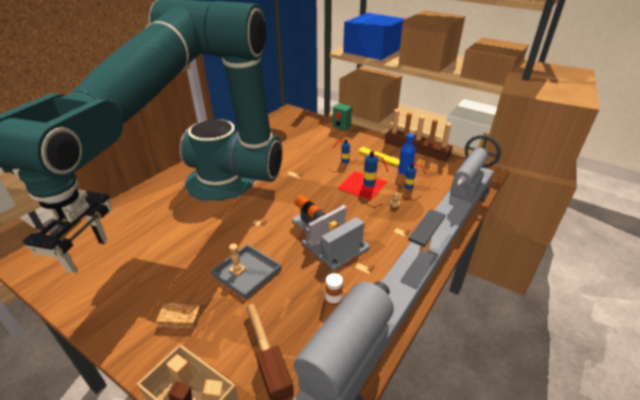

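View pics/top0.png

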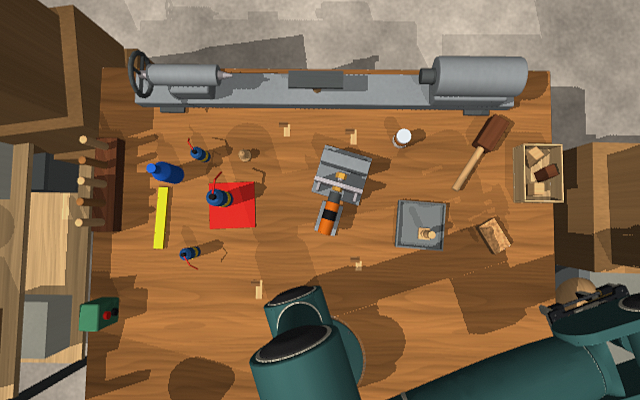

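Scene: blue cans with yellow bands at (370,172) standing on the red mat, (345,152), and (409,178). In the top view they are at (218,197), (190,254) and (200,153). The one on the mat is the tallest, so it fits as the largest. I'll confirm it in an enlarged crop together with the station.

```bash
python3 - <<'E'
import cv2,pickle,numpy as np
t=pickle.load(open("top0.pkl","rb"))["color"][...,::-1];s=pickle.load(open("scene0.pkl","rb"))["color"][...,::-1]
def cr(im,x,y,w,h,k):return cv2.resize(im[y:y+h,x:x+w],None,fx=k,fy=k,interpolation=cv2.INTER_CUBIC)
# top: mat origin (180,140) 80x100 x5 ; station (300,140)
a=np.hstack([cr(t,180,140,80,60*2,5),cr(t,300,140,80,120,5)]);cv2.imwrite("pics/c1.png",a)
b=np.hstack([cr(s,330,130,100,100,4),cr(s,285,185,100,100,4)]);cv2.imwrite("pics/c2.png",b)
E
```

```text
(no output)
```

View pics/c1.png

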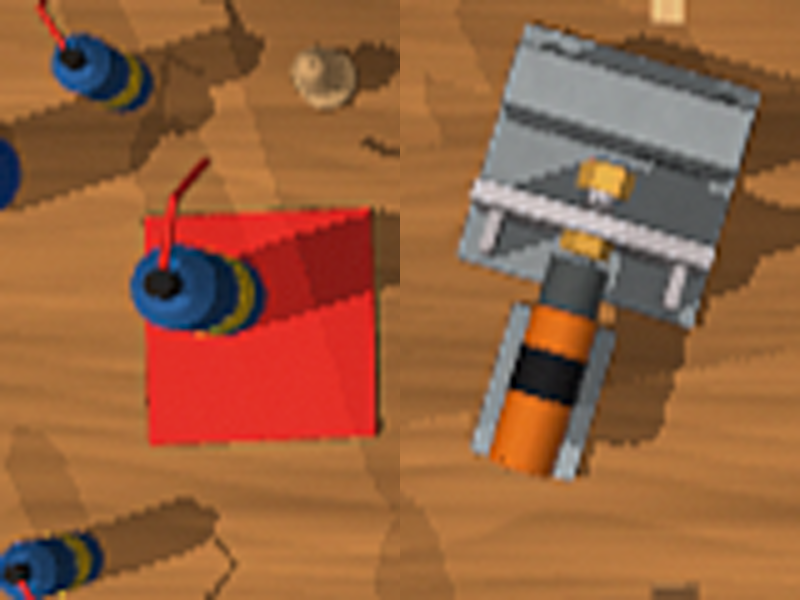

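View pics/c2.png

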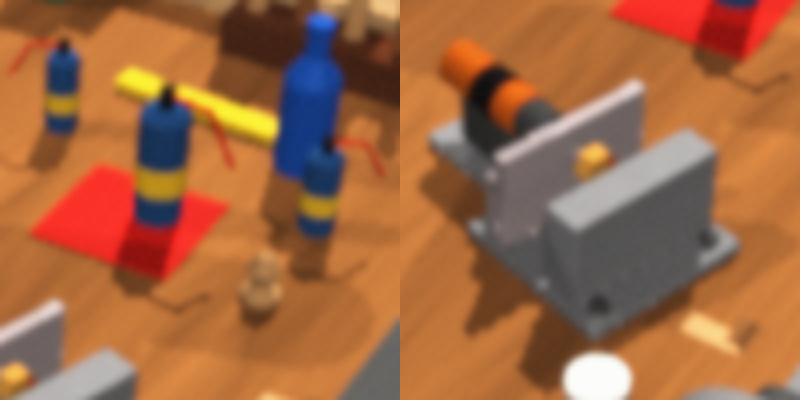

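Confirmed: the can on the mat is clearly the largest; its valve is at (212,197) in the top view and the straw points up-image. The station's bracket top runs from (395,178) to (443,191) and the bolt head is at (421,176), in crop-derived pixels. Next I fit the poses.

```bash
cat >h.py <<'E'
import numpy as np,pickle,cv2
from scipy.spatial.transform import Rotation as R
from scipy.optimize import least_squares
def proj(c,P):
    p=(np.atleast_2d(P)-c["xyz"])@R.from_rotvec(c["orientation"]).as_matrix()
    q=p@c["mtx"].T; return q[:,:2]/q[:,2:]
def T(x,y,a,P): return np.array(P)@R.from_euler('z',a).as_matrix().T+[x,y,0]
def load(n): return pickle.load(open(n,"rb"))
def fit(obs,x0):
    f=lambda v:np.concatenate([(proj(c,T(*v,P))-px).ravel() for c,P,px in obs])
    r=least_squares(f,x0,loss='soft_l1'); return r.x,[np.round(proj(c,T(*r.x,P))-px,1).tolist() for c,P,px in obs]
E
python3 - <<'E'
from h import *
t,s=load("top0.pkl"),load("scene0.pkl")
a=lambda L:np.array(L)/5+[180,140]-.4
b=lambda L:(np.array(L)-[400,0])/5+[300,140]-.4
c=lambda L:np.array(L)/4+[330,130]-.37
d=lambda L:(np.array(L)-[400,0])/4+[285,185]-.37
print("mat",*fit([(t,[[.075,.075,.004],[.075,-.075,.004],[-.075,-.075,.004],[-.075,.075,.004]],a([[145,215],[370,208],[378,435],[150,445]]))],[.45,.25,0]))
print("station",*fit([(t,[[-.03,.075,.105],[-.03,-.075,.105],[.026,.075,.095],[.026,-.075,.095],[-.185,0,.096],[0,0,.091]],b([[476,188],[714,255],[508,105],[735,175],[523,470],[606,178]])),
 (s,[[-.03,-.075,.105],[-.03,.075,.105],[.026,-.075,.095],[.026,.075,.095]],d([[494,158],[640,85],[548,205],[690,130]]))],[.45,0,0]))
can=[[0,0,.148],[.05,0,.142],[.08,0,.09]]
print("can",*fit([(t,can,a([[162,284],[173,200],[208,160]])),(s,can,c([[166,90],[205,105],[232,165]]))],[.45,.25,0]))
E
```

```text
mat [0.49104609 0.29406132 0.05339251] [[[-0.2, 0.1], [0.4, -0.4], [0.1, 0.2], [-0.3, 0.0]]]
station [ 0.58254362 -0.06034379 -0.27532952] [[[-0.1, -0.4], [0.4, 0.4], [-1.1, -1.0], [1.1, -1.1], [-0.2, 0.0], [0.6, -0.3]], [[0.7, -0.3], [-0.3, -0.9], [-1.3, -0.4], [-1.2, -1.6]]]
can [ 0.50856703  0.31325986 -0.07449536] [[[-0.0, 0.2], [0.3, 0.0], [-0.4, 0.0]], [[-0.3, -0.9], [1.0, 0.9], [-0.2, 0.4]]]
```

Residuals are about 1 px, so the fit is good: bolt at (0.583, -0.060) with yaw -0.275, can at (0.509, 0.313) with yaw -0.074, mat at (0.491, 0.294). Next is a small planner that prints rows.

```bash
cat >>h.py <<'E'
import json
def pose():
    from bench import ctrl
    s=ctrl.read_state(); M=R.from_rotvec(s["tool_rot"]).as_matrix()
    return s,np.array(s["tool_pos"]),M
def plan(goal,yaw,n,p=None,M=None,zrev=None):
    "straight line and constant turn from p,M to a down-pointing pose at goal, yaw (x_tool heading); n rows"
    if p is None: s,p,M=pose()
    G=(R.from_euler('z',yaw)*R.from_euler('x',np.pi)).as_matrix()
    w=R.from_matrix(M.T@G).as_rotvec(); step=(np.array(goal)-p)/n*1000; rows=[]
    for i in range(n):
        Mi=M@R.from_rotvec(w*i/n).as_matrix()
        rows.append({"translation":np.round(Mi.T@step,1).tolist(),"dr":np.round(w/n,4).tolist()})
    for i in range(0,n,8): print(json.dumps(rows[i:i+8]))
    return np.array(goal),G
E
python3 - <<'E'
from h import *
plan([.509,.313,.27],3.067,32)
E
```

```text
[{"translation": [18.4, -24.5, -1.6], "dr": [-0.0, -0.0, -0.0844]}, {"translation": [20.4, -22.9, -1.6], "dr": [-0.0, -0.0, -0.0844]}, {"translation": [22.2, -21.1, -1.6], "dr": [-0.0, -0.0, -0.0844]}, {"translation": [23.9, -19.1, -1.6], "dr": [-0.0, -0.0, -0.0844]}, {"translation": [25.4, -17.1, -1.6], "dr": [-0.0, -0.0, -0.0844]}, {"translation": [26.8, -14.8, -1.6], "dr": [-0.0, -0.0, -0.0844]}, {"translation": [27.9, -12.5, -1.6], "dr": [-0.0, -0.0, -0.0844]}, {"translation": [28.9, -10.1, -1.6], "dr": [-0.0, -0.0, -0.0844]}]
[{"translation": [29.7, -7.7, -1.6], "dr": [-0.0, -0.0, -0.0844]}, {"translation": [30.2, -5.1, -1.6], "dr": [-0.0, -0.0, -0.0844]}, {"translation": [30.5, -2.6, -1.6], "dr": [-0.0, -0.0, -0.0844]}, {"translation": [30.6, 0.0, -1.6], "dr": [-0.0, -0.0, -0.0844]}, {"translation": [30.5, 2.6, -1.6], "dr": [-0.0, -0.0, -0.0844]}, {"translation": [30.2, 5.1, -1.6], "dr": [-0.0, -0.0, -0.0844]}, {"translation": [29.6, 7.7, -1.6], "dr": [-0.0, -0.0, -0.0844]}, {"translation": [28.9, 10.1, -1.6], "dr": [-0.0, -0.0, -0.0844]}]
[{"translation": [27.9, 12.5, -1.6], "
[... 315 characters left out ...]
 22.9, -1.6], "dr": [-0.0, -0.0, -0.0844]}, {"translation": [18.4, 24.5, -1.6], "dr": [-0.0, -0.0, -0.0844]}, {"translation": [16.2, 26.0, -1.6], "dr": [-0.0, -0.0, -0.0844]}]
[{"translation": [14.0, 27.3, -1.6], "dr": [-0.0, -0.0, -0.0844]}, {"translation": [11.6, 28.3, -1.6], "dr": [-0.0, -0.0, -0.0844]}, {"translation": [9.2, 29.2, -1.6], "dr": [-0.0, -0.0, -0.0844]}, {"translation": [6.7, 29.9, -1.6], "dr": [-0.0, -0.0, -0.0844]}, {"translation": [4.2, 30.3, -1.6], "dr": [-0.0, -0.0, -0.0844]}, {"translation": [1.6, 30.6, -1.6], "dr": [-0.0, -0.0, -0.0844]}, {"translation": [-1.0, 30.6, -1.6], "dr": [-0.0, -0.0, -0.0844]}, {"translation": [-3.6, 30.4, -1.6], "dr": [-0.0, -0.0, -0.0844]}]
```

Request:
servo_tool(
  series=[
    {"translation": [18, -25, -3], "dr": [0, 0, -0.084], "gripper": 93},
    {"translation": [20, -23, -3], "dr": [0, 0, -0.084], "gripper": 93},
    {"translation": [22, -21, -3], "dr": [0, 0, -0.084], "gripper": 93},
    {"translation": [24, -19, -3], "dr": [0, 0, -0.084], "gripper": 93},
    {"translation": [25, -17, -3], "dr": [0, 0, -0.084], "gripper": 93},
    {"translation": [27, -15, -3], "dr": [0, 0, -0.084], "gripper": 93},
    {"translation": [28, -12, -3], "dr": [0, 0, -0.084], "gripper": 93},
    {"translation": [29, -10, -3], "dr": [0, 0, -0.084], "gripper": 93},
  ],
)

```text
time_s: 0.77
tool_pos: [0.3087, -0.3933, 0.2425]
tool_rot: [-2.724, -1.564, -0.0]
wrist_force: [0.0, 0.0, -0.3]
finger_gap: 0.0932
gripper_force: 0.0
```

Request:
servo_tool(
  series=[
    {"translation": [30, -8, -3], "dr": [0, 0, -0.084], "gripper": 93},
    {"translation": [30, -5, -3], "dr": [0, 0, -0.084], "gripper": 93},
    {"translation": [30, -3, -3], "dr": [0, 0, -0.084], "gripper": 93},
    {"translation": [31, 0, -3], "dr": [0, 0, -0.084], "gripper": 93},
    {"translation": [30, 3, -3], "dr": [0, 0, -0.084], "gripper": 93},
    {"translation": [30, 5, -3], "dr": [0, 0, -0.084], "gripper": 93},
    {"translation": [30, 8, -3], "dr": [0, 0, -0.084], "gripper": 93},
    {"translation": [29, 10, -3], "dr": [0, 0, -0.084], "gripper": 93},
  ],
)

```text
time_s: 1.43
tool_pos: [0.3761, -0.1579, 0.2667]
tool_rot: [2.056, 2.375, 0.0]
wrist_force: [-0.0, -0.9, 0.6]
finger_gap: 0.0929
gripper_force: 0.0
```

Request:
servo_tool(
  series=[
    {"translation": [28, 12, 0], "dr": [0, 0, -0.084], "gripper": 93},
    {"translation": [27, 15, 0], "dr": [0, 0, -0.084], "gripper": 93},
    {"translation": [25, 17, 0], "dr": [0, 0, -0.084], "gripper": 93},
    {"translation": [24, 19, 0], "dr": [0, 0, -0.084], "gripper": 93},
    {"translation": [22, 21, 0], "dr": [0, 0, -0.084], "gripper": 93},
    {"translation": [20, 23, 0], "dr": [0, 0, -0.084], "gripper": 93},
    {"translation": [18, 25, 0], "dr": [0, 0, -0.084], "gripper": 93},
    {"translation": [16, 26, 0], "dr": [0, 0, -0.084], "gripper": 93},
  ],
)

```text
time_s: 2.1
tool_pos: [0.4452, 0.0767, 0.2665]
tool_rot: [1.157, 2.921, 0.0]
wrist_force: [0.9, -1.4, 0.1]
finger_gap: 0.0929
gripper_force: 0.0
```

```bash
python3 - <<'E'
from h import *
print(pose()[0]["qpos"])
p,M=plan([.509,.313,.24],3.067,8)
plan([.509,.313,.085],3.067,8,p,M)
E
```

```text
[ 1.14187522e-01 -3.89450904e-01  1.82018628e+00  3.27562586e-06
  1.71080424e+00 -7.02167108e-01]
[{"translation": [14.4, 27.0, 3.3], "dr": [0.0, 0.0, -0.085]}, {"translation": [12.1, 28.1, 3.3], "dr": [0.0, 0.0, -0.085]}, {"translation": [9.6, 29.0, 3.3], "dr": [0.0, 0.0, -0.085]}, {"translation": [7.1, 29.7, 3.3], "dr": [0.0, 0.0, -0.085]}, {"translation": [4.6, 30.2, 3.3], "dr": [0.0, 0.0, -0.085]}, {"translation": [2.0, 30.5, 3.3], "dr": [0.0, 0.0, -0.085]}, {"translation": [-0.6, 30.6, 3.3], "dr": [0.0, 0.0, -0.085]}, {"translation": [-3.2, 30.4, 3.3], "dr": [0.0, 0.0, -0.085]}]
[{"translation": [0.0, -0.0, 19.4], "dr": [0.0, 0.0, 0.0]}, {"translation": [0.0, -0.0, 19.4], "dr": [0.0, 0.0, 0.0]}, {"translation": [0.0, -0.0, 19.4], "dr": [0.0, 0.0, 0.0]}, {"translation": [0.0, -0.0, 19.4], "dr": [0.0, 0.0, 0.0]}, {"translation": [0.0, -0.0, 19.4], "dr": [0.0, 0.0, 0.0]}, {"translation": [0.0, -0.0, 19.4], "dr": [0.0, 0.0, 0.0]}, {"translation": [0.0, -0.0, 19.4], "dr": [0.0, 0.0, 0.0]}, {"translation": [0.0, -0.0, 19.4], "dr": [0.0, 0.0, 0.0]}]
```

Request:
servo_tool(
  series=[
    {"translation": [14.4, 27, 2], "dr": [0, 0, -0.085], "gripper": 93},
    {"translation": [12, 28, 2], "dr": [0, 0, -0.085], "gripper": 93},
    {"translation": [9.6, 29, 2], "dr": [0, 0, -0.085], "gripper": 93},
    {"translation": [7, 29.7, 2], "dr": [0, 0, -0.085], "gripper": 93},
    {"translation": [4.6, 30.2, 2], "dr": [0, 0, -0.085], "gripper": 93},
    {"translation": [2, 30.5, 2], "dr": [0, 0, -0.085], "gripper": 93},
    {"translation": [-0.6, 30.6, 2], "dr": [0, 0, -0.085], "gripper": 93},
    {"translation": [-3, 30, 2], "dr": [0, 0, -0.085], "gripper": 93},
  ],
)

```text
time_s: 2.77
tool_pos: [0.5099, 0.3119, 0.2501]
tool_rot: [-0.117, -3.139, 0.0]
wrist_force: [1.0, -1.3, 0.4]
finger_gap: 0.093
gripper_force: 0.0
```

```bash
python3 - <<'E'
from h import *
plan([.509,.313,.085],3.067,8)
E
```

```text
[{"translation": [0.1, 0.1, 20.6], "dr": [-0.0, -0.0, 0.0]}, {"translation": [0.1, 0.1, 20.6], "dr": [-0.0, -0.0, 0.0]}, {"translation": [0.1, 0.1, 20.6], "dr": [-0.0, -0.0, 0.0]}, {"translation": [0.1, 0.1, 20.6], "dr": [-0.0, -0.0, 0.0]}, {"translation": [0.1, 0.1, 20.6], "dr": [-0.0, -0.0, 0.0]}, {"translation": [0.1, 0.1, 20.6], "dr": [-0.0, -0.0, 0.0]}, {"translation": [0.1, 0.1, 20.6], "dr": [-0.0, -0.0, 0.0]}, {"translation": [0.1, 0.1, 20.6], "dr": [-0.0, -0.0, 0.0]}]
```

Request:
servo_tool(
  series=[
    {"translation": [0, 0, 30], "dr": [0, 0, 0], "gripper": 93},
    {"translation": [0, 0, 30], "dr": [0, 0, 0], "gripper": 93},
    {"translation": [0, 0, 30], "dr": [0, 0, 0], "gripper": 93},
    {"translation": [0, 0, 30], "dr": [0, 0, 0], "gripper": 93},
    {"translation": [0, 0, 25], "dr": [0, 0, 0], "gripper": 93},
    {"translation": [0.5, 0.5, 12], "dr": [0, 0, 0], "gripper": 93},
    {"translation": [0.5, 0.5, 8], "dr": [0, 0, 0], "gripper": 93},
    {"translation": [0, 0, 0], "dr": [0, 0, 0], "gripper": 93},
  ],
)

```text
time_s: 3.43
tool_pos: [0.5086, 0.3113, 0.0846]
tool_rot: [-0.124, -3.138, 0.001]
wrist_force: [-0.1, 0.9, 0.5]
finger_gap: 0.0933
gripper_force: 0.0
```

Request:
servo_tool(
  series=[
    {"translation": [0, 0, 0], "dr": [0, 0, 0], "gripper": 30},
    {"translation": [0, 0, 0], "dr": [0, 0, 0], "gripper": 30},
    {"translation": [0, 0, 0], "dr": [0, 0, 0], "gripper": 30},
    {"translation": [0, 0, 0], "dr": [0, 0, 0], "gripper": 30},
    {"translation": [0, 0, 0], "dr": [0, 0, 0], "gripper": 30},
    {"translation": [0, 0, 0], "dr": [0, 0, 0], "gripper": 30},
    {"translation": [0, 0, 0], "dr": [0, 0, 0], "gripper": 30},
    {"translation": [0, 0, 0], "dr": [0, 0, 0], "gripper": 30},
  ],
)

```text
time_s: 4.1
tool_pos: [0.5091, 0.3115, 0.0859]
tool_rot: [0.124, 3.139, 0.0]
wrist_force: [0.3, 1.2, 1.4]
finger_gap: 0.0517
gripper_force: 29.8
```

Request:
servo_tool(
  series=[
    {"translation": [0, 0, -8], "dr": [0, 0, 0], "gripper": 30},
    {"translation": [0, 0, -16], "dr": [0, 0, 0], "gripper": 30},
    {"translation": [0, 0, -20], "dr": [0, 0, 0], "gripper": 30},
    {"translation": [0, 0, -22], "dr": [0, 0, 0], "gripper": 30},
    {"translation": [0, 0, -22], "dr": [0, 0, 0], "gripper": 30},
    {"translation": [0, 0, -20], "dr": [0, 0, 0], "gripper": 30},
    {"translation": [0, 0, -14], "dr": [0, 0, 0], "gripper": 30},
    {"translation": [0, 0, -8], "dr": [0, 0, 0], "gripper": 30},
  ],
)

```text
time_s: 4.77
tool_pos: [0.5092, 0.3115, 0.2177]
tool_rot: [0.124, 3.138, 0.001]
wrist_force: [-0.4, -0.2, -2.6]
finger_gap: 0.0523
gripper_force: 29.8
```

```bash
python3 - <<'E'
from h import *
b=np.array([.5825,-.0603]);psi=-.275-1.047
g=b-.155*np.array([np.cos(psi),np.sin(psi)]);print(g)
plan([*g,.205],psi+np.pi,16)
E
```

```text
[0.54433318 0.08992747]
[{"translation": [-3.3, -13.6, 0.8], "dr": [0.0001, 0.0, 0.0777]}, {"translation": [-4.3, -13.3, 0.8], "dr": [0.0001, 0.0, 0.0777]}, {"translation": [-5.3, -13.0, 0.8], "dr": [0.0001, 0.0, 0.0777]}, {"translation": [-6.3, -12.5, 0.8], "dr": [0.0001, 0.0, 0.0777]}, {"translation": [-7.3, -12.0, 0.8], "dr": [0.0001, 0.0, 0.0777]}, {"translation": [-8.2, -11.4, 0.8], "dr": [0.0001, 0.0, 0.0777]}, {"translation": [-9.1, -10.7, 0.8], "dr": [0.0001, 0.0, 0.0777]}, {"translation": [-9.9, -10.0, 0.8], "dr": [0.0001, 0.0, 0.0777]}]
[{"translation": [-10.6, -9.2, 0.8], "dr": [0.0001, 0.0, 0.0777]}, {"translation": [-11.3, -8.3, 0.8], "dr": [0.0001, 0.0, 0.0777]}, {"translation": [-11.9, -7.4, 0.8], "dr": [0.0001, 0.0, 0.0777]}, {"translation": [-12.4, -6.5, 0.8], "dr": [0.0001, 0.0, 0.0777]}, {"translation": [-12.9, -5.5, 0.8], "dr": [0.0001, 0.0, 0.0777]}, {"translation": [-13.3, -4.5, 0.8], "dr": [0.0001, 0.0, 0.0777]}, {"translation": [-13.6, -3.4, 0.8], "dr": [0.0001, 0.0, 0.0777]}, {"translation": [-13.8, -2.4, 0.8], "dr": [0.0001, 0.0, 0.0777]}]
```

Request:
servo_tool(
  series=[
    {"translation": [-3.3, -13.6, 1], "dr": [0, 0, 0.078], "gripper": 30},
    {"translation": [-4.3, -13.3, 1], "dr": [0, 0, 0.078], "gripper": 30},
    {"translation": [-5.3, -13, 1], "dr": [0, 0, 0.078], "gripper": 30},
    {"translation": [-6.3, -12.5, 1], "dr": [0, 0, 0.078], "gripper": 30},
    {"translation": [-7.3, -12, 1], "dr": [0, 0, 0.078], "gripper": 30},
    {"translation": [-8.2, -11.4, 1], "dr": [0, 0, 0.078], "gripper": 30},
    {"translation": [-9, -10.7, 1], "dr": [0, 0, 0.078], "gripper": 30},
    {"translation": [-10, -10, 1], "dr": [0, 0, 0.078], "gripper": 30},
  ],
)

```text
time_s: 5.43
tool_pos: [0.5261, 0.1998, 0.2068]
tool_rot: [-1.087, -2.947, 0.001]
wrist_force: [0.4, 0.9, -2.4]
finger_gap: 0.0521
gripper_force: 29.8
```

Request:
servo_tool(
  series=[
    {"translation": [-10.6, -9.2, 1], "dr": [0, 0, 0.078], "gripper": 30},
    {"translation": [-11.3, -8.3, 1], "dr": [0, 0, 0.078], "gripper": 30},
    {"translation": [-12, -7.4, 1], "dr": [0, 0, 0.078], "gripper": 30},
    {"translation": [-12.4, -6.5, 1], "dr": [0, 0, 0.078], "gripper": 30},
    {"translation": [-13, -5.5, 1], "dr": [0, 0, 0.077], "gripper": 30},
    {"translation": [-13.3, -4.5, 1], "dr": [0, 0, 0.077], "gripper": 30},
    {"translation": [-13.6, -3.4, 1], "dr": [0, 0, 0.077], "gripper": 30},
    {"translation": [-13.8, -2.4, 1], "dr": [0, 0, 0.077], "gripper": 30},
  ],
)

```text
time_s: 6.1
tool_pos: [0.5435, 0.0888, 0.1988]
tool_rot: [-1.934, -2.475, 0.001]
wrist_force: [0.9, -0.3, -2.8]
finger_gap: 0.0518
gripper_force: 29.8
```

```bash
python3 - <<'E'
from h import *
from bench import cams
ims=[]
for n in("scene","top"):
    c=cams.camera(n);pickle.dump(c,open(f"{n}1.pkl","wb"))
    x,y=proj(c,[.56,.03,.15])[0].astype(int); x-=50;y-=50;print(n,x,y)
    ims.append(cv2.resize(c["color"][y:y+100,x:x+100,::-1],None,fx=4,fy=4,interpolation=cv2.INTER_CUBIC))
cv2.imwrite("pics/aim.png",np.hstack(ims))
psi=-.275-1.047
g=np.array([.5825,-.0603])-.155*np.array([np.cos(psi),np.sin(psi)])
s=pose()[0];print(s["tool_pos"],s["tool_rot"]);plan([*g,.200],psi+np.pi,8)
E
```

```text
scene 292 141
top 260 129
[0.54356847 0.0881194  0.19876898] [-1.93384595e+00 -2.47483920e+00  1.98928656e-03]
[{"translation": [0.2, 0.1, -0.2], "dr": [-0.0002, 0.0, -0.0006]}, {"translation": [0.2, 0.1, -0.2], "dr": [-0.0002, 0.0, -0.0006]}, {"translation": [0.2, 0.1, -0.2], "dr": [-0.0002, 0.0, -0.0006]}, {"translation": [0.2, 0.1, -0.2], "dr": [-0.0002, 0.0, -0.0006]}, {"translation": [0.2, 0.1, -0.2], "dr": [-0.0002, 0.0, -0.0006]}, {"translation": [0.2, 0.1, -0.2], "dr": [-0.0002, 0.0, -0.0006]}, {"translation": [0.2, 0.1, -0.2], "dr": [-0.0002, 0.0, -0.0006]}, {"translation": [0.2, 0.1, -0.2], "dr": [-0.0002, 0.0, -0.0006]}]
```

View pics/aim.png

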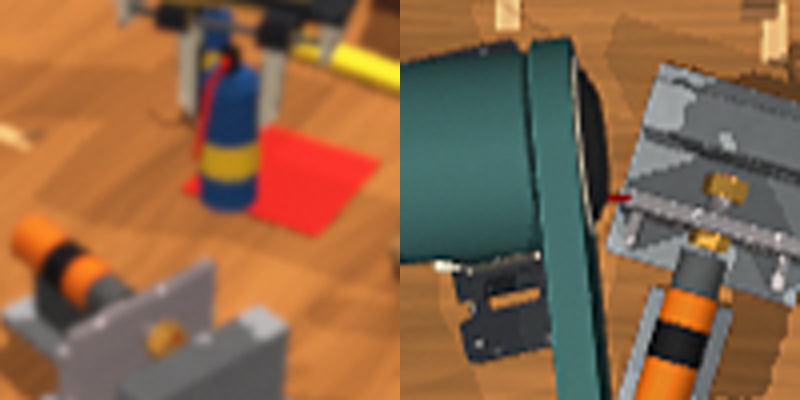

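The aim picture shows the can held upright. In the scene crop the straw runs from the valve at (230,52) to the tip at about (204,157). In the top crop the red tip is at (631,197), left of the bolt head at (725,188). I'll check this against the predicted tip.

```bash
python3 - <<'E'
from h import *
t,s=load("top1.pkl"),load("scene1.pkl")
st=pose()[0];x,y,z=st["tool_pos"];r=st["tool_rot"];h=2*np.arctan2(r[1],r[0])-np.pi
can=[[0,0,z+.063],[.05,0,z+.057],[.08,0,z+.005]]
P=T(x,y,h,can)
ps=(np.array([[230,46],[219,60],[204,157]]))/4+[292,141]-.37; pt=np.array([[231,197]])/4+[260,129]-.37
print("pred-obs",(proj(s,P)-ps).round(1),(proj(t,P[2:])-pt).round(1))
f=lambda v:np.concatenate([(proj(s,T(*v,can))-ps).ravel(),2*(proj(t,T(*v,can[2:]))-pt).ravel()])
v=least_squares(f,[x,y,h]).x;print(v,[x,y,h])
print("bolt px",proj(t,[.5825,-.0603,.091]),"obs",np.array([325,188])/4+[260,129]-.37)
B=np.array([.5825,-.0603,.075])
for q in([x,y,h],v):
    u=R.from_euler('z',q[2]).apply([.5,0,-.866]);tip=T(*q,can[2:])[0];d=B-tip
    print("dist",np.linalg.norm(d),"miss mm",(d-u*(d@u))*1000)
E
```

```text
pred-obs [[ 0.1  0.1]
 [-1.9  5.9]
 [-1.7  0.5]] [[-0.9 -1. ]]
[ 0.5438906   0.08889599 -7.63803702] [np.float64(0.5435684746636408), np.float64(0.0881194001197035), np.float64(-7.609780887054967)]
bolt px [[341.36137642 174.87264318]] obs [340.88 175.63]
dist 0.14824580618097444 miss mm [ 1.66966784  1.12234035 -0.40322856]
dist 0.14863038529595812 miss mm [ 5.55653387  1.47916343 -0.15431799]
```

Request:
servo_tool(
  series=[
    {"translation": [0, 1.5, -1], "dr": [0, 0, 0], "gripper": 30},
    {"translation": [0, 1, 0], "dr": [0, 0, 0], "gripper": 30},
    {"translation": [0, 0, 0], "dr": [0, 0, 0], "gripper": 30},
    {"translation": [0, 0, 0], "dr": [0, 0, 0], "gripper": 30},
    {"translation": [0, 0, 0], "dr": [0, 0, 0], "gripper": 30},
    {"translation": [0, 0, 0], "dr": [0, 0, 0], "gripper": 30},
    {"translation": [0, 0, 0], "dr": [0, 0, 0], "gripper": 30},
    {"translation": [0, 0, 0], "dr": [0, 0, 0], "gripper": 30},
  ],
)

```text
time_s: 6.87
tool_pos: [0.5461, 0.0903, 0.2007]
tool_rot: [-1.929, -2.479, -0.0]
wrist_force: [0.4, 0.2, -2.8]
finger_gap: 0.052
gripper_force: 29.8
```

Request:
servo_tool(
  series=[
    {"translation": [0, 0, 0], "dr": [0, 0, 0], "gripper": 30},
    {"translation": [0, 0, 0], "dr": [0, 0, 0], "gripper": 30},
    {"translation": [0, 0, 0], "dr": [0, 0, 0], "gripper": 30},
    {"translation": [0, 0, 0], "dr": [0, 0, 0], "gripper": 30},
    {"translation": [0, 0, 0], "dr": [0, 0, 0], "gripper": 30},
    {"translation": [0, 0, 0], "dr": [0, 0, 0], "gripper": 30},
    {"translation": [0, 0, 0], "dr": [0, 0, 0], "gripper": 30},
    {"translation": [0, 0, 0], "dr": [0, 0, 0], "gripper": 30},
  ],
)

```text
time_s: 7.53
tool_pos: [0.5461, 0.0902, 0.2007]
tool_rot: [1.93, 2.479, 0.0]
wrist_force: [0.5, 0.3, -3.3]
finger_gap: 0.0519
gripper_force: 29.8
```

Request:
servo_tool(
  series=[
    {"translation": [0, 0, 0], "dr": [0, 0, 0], "gripper": 30},
    {"translation": [0, 0, 0], "dr": [0, 0, 0], "gripper": 30},
    {"translation": [0, 0, 0], "dr": [0, 0, 0], "gripper": 30},
    {"translation": [0, 0, 0], "dr": [0, 0, 0], "gripper": 30},
    {"translation": [0, 0, 0], "dr": [0, 0, 0], "gripper": 30},
    {"translation": [0, 0, 0], "dr": [0, 0, 0], "gripper": 30},
    {"translation": [0, 0, 0], "dr": [0, 0, 0], "gripper": 30},
    {"translation": [0, 0, 0], "dr": [0, 0, 0], "gripper": 30},
  ],
)

```text
time_s: 8.2
tool_pos: [0.5461, 0.0902, 0.2007]
tool_rot: [-1.93, -2.479, -0.0]
wrist_force: [-0.0, 0.7, -2.3]
finger_gap: 0.0519
gripper_force: 29.8
```

Request:
servo_tool(
  series=[
    {"translation": [0, 0, 0], "dr": [0, 0, 0], "gripper": 30},
    {"translation": [0, 0, 0], "dr": [0, 0, 0], "gripper": 30},
    {"translation": [0, 0, 0], "dr": [0, 0, 0], "gripper": 30},
    {"translation": [0, 0, 0], "dr": [0, 0, 0], "gripper": 30},
    {"translation": [0, 0, 0], "dr": [0, 0, 0], "gripper": 30},
    {"translation": [0, 0, 0], "dr": [0, 0, 0], "gripper": 30},
    {"translation": [0, 0, 0], "dr": [0, 0, 0], "gripper": 30},
    {"translation": [0, 0, 0], "dr": [0, 0, 0], "gripper": 30},
  ],
)

```text
time_s: 8.87
tool_pos: [0.5461, 0.0901, 0.2007]
tool_rot: [1.93, 2.479, 0.0]
wrist_force: [-0.3, 1.0, -2.3]
finger_gap: 0.0519
gripper_force: 29.8
```

```bash
python3 - <<'E'
from h import *
s=pose()[0];print(s["time_s"],s["tool_pos"],s["finger_gap"])
p,M=plan([.491,.294,.215],3.067,16)
E
```

```text
8.8667 [0.54612967 0.0901446  0.20066363] 0.051924224877299995
[{"translation": [13.2, -0.2, -0.9], "dr": [0.0, 0.0, -0.078]}, {"translation": [13.2, 0.8, -0.9], "dr": [0.0, 0.0, -0.078]}, {"translation": [13.1, 1.8, -0.9], "dr": [0.0, 0.0, -0.078]}, {"translation": [12.9, 2.9, -0.9], "dr": [0.0, 0.0, -0.078]}, {"translation": [12.6, 3.8, -0.9], "dr": [0.0, 0.0, -0.078]}, {"translation": [12.3, 4.8, -0.9], "dr": [0.0, 0.0, -0.078]}, {"translation": [11.9, 5.8, -0.9], "dr": [0.0, 0.0, -0.078]}, {"translation": [11.4, 6.7, -0.9], "dr": [0.0, 0.0, -0.078]}]
[{"translation": [10.8, 7.5, -0.9], "dr": [0.0, 0.0, -0.078]}, {"translation": [10.2, 8.4, -0.9], "dr": [0.0, 0.0, -0.078]}, {"translation": [9.5, 9.1, -0.9], "dr": [0.0, 0.0, -0.078]}, {"translation": [8.8, 9.8, -0.9], "dr": [0.0, 0.0, -0.078]}, {"translation": [8.0, 10.5, -0.9], "dr": [0.0, 0.0, -0.078]}, {"translation": [7.2, 11.1, -0.9], "dr": [0.0, 0.0, -0.078]}, {"translation": [6.3, 11.6, -0.9], "dr": [0.0, 0.0, -0.078]}, {"translation": [5.3, 12.1, -0.9], "dr": [0.0, 0.0, -0.078]}]
```

The aim was held for about 2.7 s. Now returning the can to the mat.

Request:
servo_tool(
  series=[
    {"translation": [13.2, 0, -1], "dr": [0, 0, -0.078], "gripper": 30},
    {"translation": [13.2, 0.8, -1], "dr": [0, 0, -0.078], "gripper": 30},
    {"translation": [13, 1.8, -1], "dr": [0, 0, -0.078], "gripper": 30},
    {"translation": [13, 2.9, -1], "dr": [0, 0, -0.078], "gripper": 30},
    {"translation": [12.6, 3.8, -1], "dr": [0, 0, -0.078], "gripper": 30},
    {"translation": [12.3, 4.8, -1], "dr": [0, 0, -0.078], "gripper": 30},
    {"translation": [12, 5.8, -1], "dr": [0, 0, -0.078], "gripper": 30},
    {"translation": [11.4, 6.7, -1], "dr": [0, 0, -0.078], "gripper": 30},
  ],
)

```text
time_s: 9.53
tool_pos: [0.5184, 0.1929, 0.2087]
tool_rot: [1.07, 2.954, 0.0]
wrist_force: [-0.5, -0.7, -1.9]
finger_gap: 0.0518
gripper_force: 29.8
```

Request:
servo_tool(
  series=[
    {"translation": [10.8, 7.5, -1], "dr": [0, 0, -0.078], "gripper": 30},
    {"translation": [10.2, 8.4, -1], "dr": [0, 0, -0.078], "gripper": 30},
    {"translation": [9.5, 9, -1], "dr": [0, 0, -0.078], "gripper": 30},
    {"translation": [8.8, 9.8, -1], "dr": [0, 0, -0.078], "gripper": 30},
    {"translation": [8, 10.5, -1], "dr": [0, 0, -0.078], "gripper": 30},
    {"translation": [7.2, 11, -1], "dr": [0, 0, -0.078], "gripper": 30},
    {"translation": [6.3, 11.6, -1], "dr": [0, 0, -0.078], "gripper": 30},
    {"translation": [5.3, 12, -1], "dr": [0, 0, -0.078], "gripper": 30},
  ],
)

```text
time_s: 10.2
tool_pos: [0.4907, 0.2945, 0.2167]
tool_rot: [0.111, 3.14, 0.0]
wrist_force: [1.0, -0.1, -2.9]
finger_gap: 0.052
gripper_force: 29.8
```

Request:
servo_tool(
  series=[
    {"translation": [0, 0, 20], "dr": [0, 0, 0], "gripper": 30},
    {"translation": [0, 0, 22], "dr": [0, 0, 0], "gripper": 30},
    {"translation": [0, 0, 22], "dr": [0, 0, 0], "gripper": 30},
    {"translation": [0, 0, 20], "dr": [0, 0, 0], "gripper": 30},
    {"translation": [0, 0, 16], "dr": [0, 0, 0], "gripper": 30},
    {"translation": [0, 0, 12], "dr": [0, 0, 0], "gripper": 30},
    {"translation": [0, 0, 8], "dr": [0, 0, 0], "gripper": 30},
    {"translation": [0, 0, 0], "dr": [0, 0, 0], "gripper": 30},
  ],
)

```text
time_s: 10.87
tool_pos: [0.4905, 0.2936, 0.0952]
tool_rot: [-0.117, -3.138, 0.002]
wrist_force: [-0.1, -0.8, -2.6]
finger_gap: 0.0516
gripper_force: 29.8
```

Now 9–10 mm remains to the grasp height of 0.0859; I'll lower slowly until contact.

Request:
servo_tool(
  series=[
    {"translation": [0, 0, 3], "dr": [0, 0, 0], "gripper": 30},
    {"translation": [0, 0, 2.5], "dr": [0, 0, 0], "gripper": 30},
    {"translation": [0, 0, 1.5], "dr": [0, 0, 0], "gripper": 30},
    {"translation": [0, 0, 1], "dr": [0, 0, 0], "gripper": 30},
    {"translation": [0, 0, 0.5], "dr": [0, 0, 0], "gripper": 30},
    {"translation": [0, 0, 0.5], "dr": [0, 0, 0], "gripper": 30},
    {"translation": [0, 0, 0], "dr": [0, 0, 0], "gripper": 30},
    {"translation": [0, 0, 0], "dr": [0, 0, 0], "gripper": 30},
  ],
)

```text
time_s: 11.53
tool_pos: [0.491, 0.2939, 0.0878]
tool_rot: [0.117, 3.139, 0.0]
wrist_force: [0.8, 0.2, -2.7]
finger_gap: 0.0522
gripper_force: 29.8
```

Request:
servo_tool(
  series=[
    {"translation": [0, 0, 0.7], "dr": [0, 0, 0], "gripper": 30},
    {"translation": [0, 0, 0.6], "dr": [0, 0, 0], "gripper": 30},
    {"translation": [0, 0, 0.5], "dr": [0, 0, 0], "gripper": 30},
    {"translation": [0, 0, 0], "dr": [0, 0, 0], "gripper": 30},
    {"translation": [0, 0, 0], "dr": [0, 0, 0], "gripper": 30},
    {"translation": [0, 0, 0], "dr": [0, 0, 0], "gripper": 30},
    {"translation": [0, 0, 0], "dr": [0, 0, 0], "gripper": 30},
    {"translation": [0, 0, 0], "dr": [0, 0, 0], "gripper": 30},
  ],
)

```text
time_s: 12.2
tool_pos: [0.491, 0.2939, 0.0859]
tool_rot: [0.117, 3.139, 0.0]
wrist_force: [0.1, -0.8, 0.3]
finger_gap: 0.0519
gripper_force: 29.8
```

The weight is now on the mat (wrist force about 0). Releasing, then rising.

Request:
servo_tool(
  series=[
    {"translation": [0, 0, 0], "dr": [0, 0, 0], "gripper": 56},
    {"translation": [0, 0, 0], "dr": [0, 0, 0], "gripper": 60},
    {"translation": [0, 0, 0], "dr": [0, 0, 0], "gripper": 70},
    {"translation": [0, 0, 0], "dr": [0, 0, 0], "gripper": 93},
    {"translation": [0, 0, 0], "dr": [0, 0, 0], "gripper": 93},
    {"translation": [0, 0, 0], "dr": [0, 0, 0], "gripper": 93},
    {"translation": [0, 0, 0], "dr": [0, 0, 0], "gripper": 93},
    {"translation": [0, 0, 0], "dr": [0, 0, 0], "gripper": 93},
  ],
)

```text
time_s: 12.87
tool_pos: [0.491, 0.2939, 0.0859]
tool_rot: [0.117, 3.139, 0.0]
wrist_force: [-0.6, -1.0, 0.3]
finger_gap: 0.0922
gripper_force: 0.0
```

Request:
servo_tool(
  series=[
    {"translation": [0, 0, -8], "dr": [0, 0, 0], "gripper": 93},
    {"translation": [0, 0, -16], "dr": [0, 0, 0], "gripper": 93},
    {"translation": [0, 0, -22], "dr": [0, 0, 0], "gripper": 93},
    {"translation": [0, 0, -24], "dr": [0, 0, 0], "gripper": 93},
    {"translation": [0, 0, -24], "dr": [0, 0, 0], "gripper": 93},
    {"translation": [0, 0, -24], "dr": [0, 0, 0], "gripper": 93},
    {"translation": [0, 0, -20], "dr": [0, 0, 0], "gripper": 93},
    {"translation": [0, 0, -10], "dr": [0, 0, 0], "gripper": 93},
  ],
)

```text
time_s: 13.53
tool_pos: [0.4914, 0.2941, 0.2374]
tool_rot: [0.117, 3.136, 0.003]
wrist_force: [-0.7, 0.3, 0.6]
finger_gap: 0.093
gripper_force: 0.0
```

```bash
python3 - <<'E'
from h import *
s=pose()[0];print(s["time_s"],s["tool_pos"])
p,M=plan([.5825,-.0603,.215],-.275+np.pi,16)
E
```

```text
13.5333 [0.4913676  0.29411803 0.23738454]
[{"translation": [-7.3, -21.7, 1.4], "dr": [0.0001, 0.0002, 0.0125]}, {"translation": [-7.6, -21.6, 1.4], "dr": [0.0001, 0.0002, 0.0125]}, {"translation": [-7.9, -21.5, 1.4], "dr": [0.0001, 0.0002, 0.0125]}, {"translation": [-8.1, -21.4, 1.4], "dr": [0.0001, 0.0002, 0.0125]}, {"translation": [-8.4, -21.3, 1.4], "dr": [0.0001, 0.0002, 0.0125]}, {"translation": [-8.7, -21.2, 1.4], "dr": [0.0001, 0.0002, 0.0125]}, {"translation": [-8.9, -21.1, 1.4], "dr": [0.0001, 0.0002, 0.0125]}, {"translation": [-9.2, -20.9, 1.4], "dr": [0.0001, 0.0002, 0.0125]}]
[{"translation": [-9.5, -20.8, 1.4], "dr": [0.0001, 0.0002, 0.0125]}, {"translation": [-9.7, -20.7, 1.4], "dr": [0.0001, 0.0002, 0.0125]}, {"translation": [-10.0, -20.6, 1.4], "dr": [0.0001, 0.0002, 0.0125]}, {"translation": [-10.2, -20.5, 1.4], "dr": [0.0001, 0.0002, 0.0125]}, {"translation": [-10.5, -20.3, 1.4], "dr": [0.0001, 0.0002, 0.0125]}, {"translation": [-10.7, -20.2, 1.4], "dr": [0.0001, 0.0002, 0.0125]}, {"translation": [-11.0, -20.1, 1.4], "dr": [0.0001, 0.0002, 0.0125]}, {"translation": [-11.2, -19.9, 1.4], "dr": [0.0001, 0.0002, 0.0125]}]
```

Request:
servo_tool(
  series=[
    {"translation": [-7.3, -21.7, 1], "dr": [0, 0, 0.0125], "gripper": 93},
    {"translation": [-7.6, -21.6, 1], "dr": [0, 0, 0.0125], "gripper": 93},
    {"translation": [-8, -21.5, 1], "dr": [0, 0, 0.0125], "gripper": 93},
    {"translation": [-8, -21.4, 1], "dr": [0, 0, 0.0125], "gripper": 93},
    {"translation": [-8.4, -21.3, 1], "dr": [0, 0, 0.0125], "gripper": 93},
    {"translation": [-8.7, -21.2, 1], "dr": [0, 0, 0.0125], "gripper": 93},
    {"translation": [-9, -21, 1], "dr": [0, 0, 0.0125], "gripper": 93},
    {"translation": [-9.2, -21, 1], "dr": [0, 0, 0.0125], "gripper": 93},
  ],
)

```text
time_s: 14.2
tool_pos: [0.5365, 0.1154, 0.2256]
tool_rot: [-0.275, -3.129, 0.0]
wrist_force: [0.6, 0.2, -0.8]
finger_gap: 0.0933
gripper_force: 0.0
```

Request:
servo_tool(
  series=[
    {"translation": [-9.5, -20.8, 1], "dr": [0, 0, 0.0125], "gripper": 93},
    {"translation": [-9.7, -20.7, 1], "dr": [0, 0, 0.0125], "gripper": 93},
    {"translation": [-10, -20.6, 1], "dr": [0, 0, 0.0125], "gripper": 93},
    {"translation": [-10.2, -20.5, 1], "dr": [0, 0, 0.0125], "gripper": 93},
    {"translation": [-10.5, -20.3, 1], "dr": [0, 0, 0.0125], "gripper": 93},
    {"translation": [-10.7, -20.2, 1], "dr": [0, 0, 0.0125], "gripper": 93},
    {"translation": [-11, -20, 1], "dr": [0, 0, 0.0125], "gripper": 93},
    {"translation": [-11.2, -20, 1], "dr": [0, 0, 0.0125], "gripper": 93},
  ],
)

```text
time_s: 14.87
tool_pos: [0.582, -0.0619, 0.2175]
tool_rot: [-0.431, -3.111, -0.0]
wrist_force: [0.2, 0.6, -0.5]
finger_gap: 0.0928
gripper_force: 0.0
```

```bash
python3 - <<'E'
from h import *
from bench import cams
s=pose()[0];print(s["time_s"],s["tool_pos"])
plan([.5825,-.0603,.15],-.275+np.pi,8)
c=cams.camera("scene")
im=c["color"][130:280,270:470,::-1]
cv2.imwrite("pics/pre.png",cv2.resize(im,None,fx=4,fy=4,interpolation=cv2.INTER_CUBIC))
E
```

```text
14.8667 [ 0.58202041 -0.06190211  0.21753477]
[{"translation": [-0.0, 0.2, 8.4], "dr": [-0.0, -0.0001, -0.0001]}, {"translation": [-0.0, 0.2, 8.4], "dr": [-0.0, -0.0001, -0.0001]}, {"translation": [-0.0, 0.2, 8.4], "dr": [-0.0, -0.0001, -0.0001]}, {"translation": [-0.0, 0.2, 8.4], "dr": [-0.0, -0.0001, -0.0001]}, {"translation": [-0.0, 0.2, 8.4], "dr": [-0.0, -0.0001, -0.0001]}, {"translation": [-0.0, 0.2, 8.4], "dr": [-0.0, -0.0001, -0.0001]}, {"translation": [-0.0, 0.2, 8.4], "dr": [-0.0, -0.0001, -0.0001]}, {"translation": [-0.0, 0.2, 8.4], "dr": [-0.0, -0.0001, -0.0001]}]
```

View pics/pre.png

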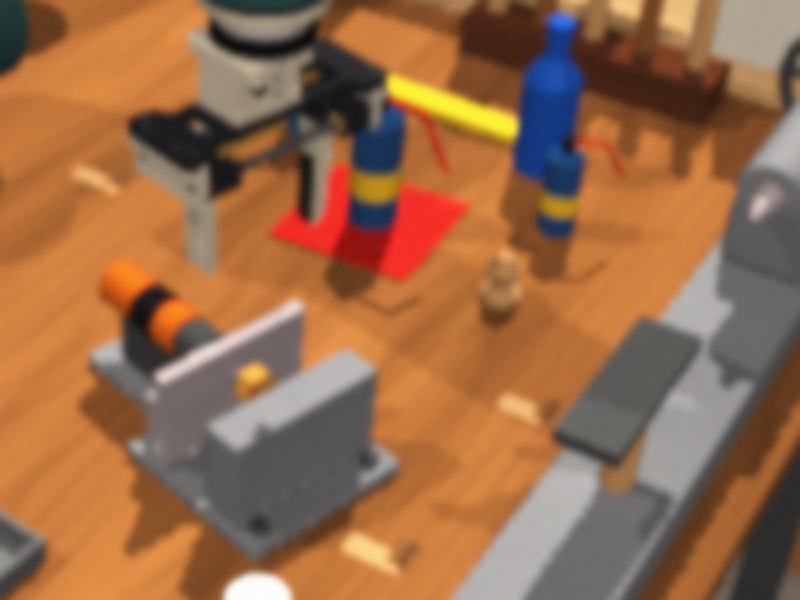

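The can stands upright on the red mat (crop centre about (377,165)), and the open fingers hang over the gap with tips at (203,268) and (313,218). Descending.

Request:
servo_tool(
  series=[
    {"translation": [0, 0.8, 14], "dr": [0, 0, 0], "gripper": 93},
    {"translation": [0, 0.7, 16], "dr": [0, 0, 0], "gripper": 93},
    {"translation": [0, 0, 16], "dr": [0, 0, 0], "gripper": 93},
    {"translation": [0, 0, 16], "dr": [0, 0, 0], "gripper": 93},
    {"translation": [0, 0, 14], "dr": [0, 0, 0], "gripper": 93},
    {"translation": [0, 0, 10], "dr": [0, 0, 0], "gripper": 93},
    {"translation": [0, 0, 6], "dr": [0, 0, 0], "gripper": 93},
    {"translation": [0, 0, 0], "dr": [0, 0, 0], "gripper": 93},
  ],
)

```text
time_s: 15.58
tool_pos: [0.5819, -0.059, 0.1244]
tool_rot: [-0.43, -3.11, -0.0]
wrist_force: [0.2, 0.4, 0.4]
finger_gap: 0.0933
gripper_force: 0.0
```

```bash
python3 - <<'E'
from h import *
from bench import cams
s,p,M=pose();print(s["tool_pos"])
c=cams.camera("scene");print([proj(c,p+M@[0,d,0])*1-[290,150] for d in(-.055,.055)],proj(c,[.5825,-.0603,.09])-[290,150])
im=c["color"][150:275,290:415,::-1]
cv2.imwrite("pics/pre2.png",cv2.resize(im,None,fx=4,fy=4,interpolation=cv2.INTER_CUBIC))
E
```

```text
[ 0.58188794 -0.05895695  0.12435722]
[array([[30.01634776, 70.81448839]]), array([[56.37447913, 56.74263478]])] [[43.20436306 72.32869694]]
```

View pics/pre2.png

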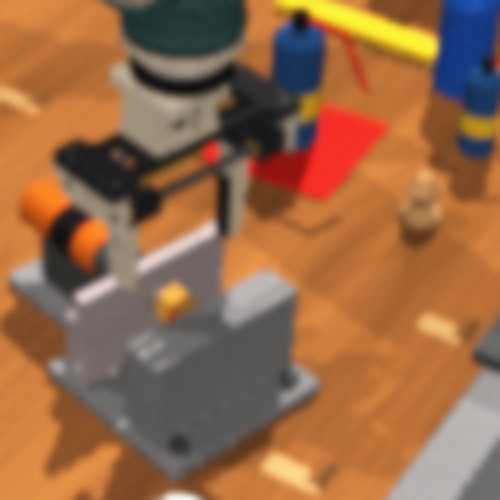

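The tips sit at (122,285) and (228,235), matching prediction within 2 px, and straddle the brass head at (173,302). Going down into the gap, watching force.

Request:
servo_tool(
  series=[
    {"translation": [0, -0.5, 12], "dr": [0, 0, 0], "gripper": 93},
    {"translation": [0, -0.5, 12], "dr": [0, 0, 0], "gripper": 93},
    {"translation": [0, 0, 12], "dr": [0, 0, 0], "gripper": 93},
    {"translation": [0, 0, 11], "dr": [0, 0, 0], "gripper": 93},
    {"translation": [0, 0, 10], "dr": [0, 0, 0], "gripper": 93},
    {"translation": [0, 0, 7], "dr": [0, 0, 0], "gripper": 93},
    {"translation": [0, 0, 4], "dr": [0, 0, 0], "gripper": 93},
    {"translation": [0, 0, 0], "dr": [0, 0, 0], "gripper": 93},
  ],
)

```text
time_s: 16.3
tool_pos: [0.5818, -0.0602, 0.0568]
tool_rot: [-0.43, -3.111, -0.0]
wrist_force: [-0.0, -0.1, -0.7]
finger_gap: 0.0928
gripper_force: 0.0
```

```bash
python3 - <<'E'
from h import *
from bench import cams
s=pose()[0];print(s["time_s"],s["tool_pos"],s["wrist_force"])
c=cams.camera("scene")
im=c["color"][190:265,285:385,::-1]
cv2.imwrite("pics/in.png",cv2.resize(im,None,fx=7,fy=7,interpolation=cv2.INTER_CUBIC))
E
```

```text
16.3 [ 0.58179621 -0.06023922  0.05679713] [-0.01914193 -0.14549436 -0.74006783]
```

View pics/in.png

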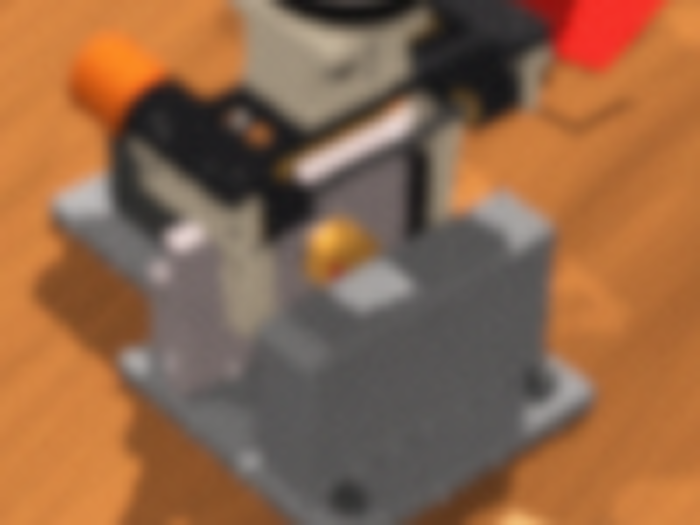

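Both fingers are in the gap astride the brass head at (340,250), with no contact force. Closing.

Request:
servo_tool(
  series=[
    {"translation": [0, 0, 0], "dr": [0, 0, 0], "gripper": 10},
    {"translation": [0, 0, 0], "dr": [0, 0, 0], "gripper": 10},
    {"translation": [0, 0, 0], "dr": [0, 0, 0], "gripper": 10},
    {"translation": [0, 0, 0], "dr": [0, 0, 0], "gripper": 10},
    {"translation": [0, 0, 0], "dr": [0, 0, 0], "gripper": 10},
    {"translation": [0, 0, 0], "dr": [0, 0, 0], "gripper": 10},
    {"translation": [0, 0, 0], "dr": [0, 0, 0], "gripper": 10},
    {"translation": [0, 0, 0], "dr": [0, 0, 0], "gripper": 10},
  ],
)

```text
time_s: 17.02
tool_pos: [0.5821, -0.0603, 0.0579]
tool_rot: [0.43, 3.112, -0.0]
wrist_force: [0.2, 0.3, -0.1]
finger_gap: 0.0445
gripper_force: 0.0
```

Request:
servo_tool(
  series=[
    {"translation": [0, 0, 0], "dr": [0, 0, 0], "gripper": 10},
    {"translation": [0, 0, 0], "dr": [0, 0, 0], "gripper": 10},
    {"translation": [0, 0, 0], "dr": [0, 0, 0], "gripper": 10},
    {"translation": [0, 0, 0], "dr": [0, 0, 0], "gripper": 10},
    {"translation": [0, 0, 0], "dr": [0, 0, 0], "gripper": 10},
    {"translation": [0, 0, 0], "dr": [0, 0, 0], "gripper": 10},
    {"translation": [0, 0, 0], "dr": [0, 0, 0], "gripper": 10},
    {"translation": [0, 0, 0], "dr": [0, 0, 0], "gripper": 10},
  ],
)

```text
time_s: 17.68
tool_pos: [0.5825, -0.0592, 0.058]
tool_rot: [0.43, 3.112, 0.003]
wrist_force: [2.6, 8.3, 0.1]
finger_gap: 0.0305
gripper_force: 30.0
```

Request:
servo_tool(
  series=[
    {"translation": [0, 0, 0], "dr": [0, 0, 0], "gripper": 10},
    {"translation": [0, 0, 0], "dr": [0, 0, 0], "gripper": 10},
    {"translation": [0, 0, 0], "dr": [0, 0, 0], "gripper": 10},
    {"translation": [0, 0, 0], "dr": [0, 0, 0], "gripper": 10},
    {"translation": [0, 0, 0], "dr": [0, 0, 0], "gripper": 10},
    {"translation": [0, 0, 0], "dr": [0, 0, 0], "gripper": 10},
    {"translation": [0, 0, 0], "dr": [0, 0, 0], "gripper": 10},
    {"translation": [0, 0, 0], "dr": [0, 0, 0], "gripper": 10},
  ],
)

```text
time_s: 18.35
tool_pos: [0.5825, -0.0593, 0.058]
tool_rot: [0.43, 3.112, 0.003]
wrist_force: [2.1, 8.1, -0.6]
finger_gap: 0.0309
gripper_force: 30.0
```

The head is gripped (gap about 30.6 mm means across flats, 30 N). There's an 8 N side push along +y, so I'll ease the tool about 1 mm that way and check it stays steady.

Request:
servo_tool(
  series=[
    {"translation": [0, 0.5, 0], "dr": [0, 0, 0], "gripper": 10},
    {"translation": [0, 0.5, 0], "dr": [0, 0, 0], "gripper": 10},
    {"translation": [0, 0, 0], "dr": [0, 0, 0], "gripper": 10},
    {"translation": [0, 0, 0], "dr": [0, 0, 0], "gripper": 10},
    {"translation": [0, 0, 0], "dr": [0, 0, 0], "gripper": 10},
    {"translation": [0, 0, 0], "dr": [0, 0, 0], "gripper": 10},
    {"translation": [0, 0, 0], "dr": [0, 0, 0], "gripper": 10},
    {"translation": [0, 0, 0], "dr": [0, 0, 0], "gripper": 10},
  ],
)

```text
time_s: 19.02
tool_pos: [0.5825, -0.0592, 0.0579]
tool_rot: [0.43, 3.112, 0.0]
wrist_force: [0.2, 3.9, 2.5]
finger_gap: 0.0308
gripper_force: 30.0
```

Request:
servo_tool(
  series=[
    {"translation": [0, 0, 0], "dr": [0, 0, 0], "gripper": 10},
    {"translation": [0, 0, 0], "dr": [0, 0, 0], "gripper": 10},
    {"translation": [0, 0, 0], "dr": [0, 0, 0], "gripper": 10},
    {"translation": [0, 0, 0], "dr": [0, 0, 0], "gripper": 10},
    {"translation": [0, 0, 0], "dr": [0, 0, 0], "gripper": 10},
    {"translation": [0, 0, 0], "dr": [0, 0, 0], "gripper": 10},
    {"translation": [0, 0, 0], "dr": [0, 0, 0], "gripper": 10},
    {"translation": [0, 0, 0], "dr": [0, 0, 0], "gripper": 10},
  ],
)

```text
time_s: 19.68
tool_pos: [0.5825, -0.0592, 0.058]
tool_rot: [0.43, 3.112, 0.0]
wrist_force: [-0.0, 5.4, 4.1]
finger_gap: 0.0308
gripper_force: 30.0
```

Request:
servo_tool(
  series=[
    {"translation": [0, 0, 0], "dr": [0, 0, 0], "gripper": 10},
    {"translation": [0, 0, 0], "dr": [0, 0, 0], "gripper": 10},
    {"translation": [0, 0, 0], "dr": [0, 0, 0], "gripper": 10},
    {"translation": [0, 0, 0], "dr": [0, 0, 0], "gripper": 10},
    {"translation": [0, 0, 0], "dr": [0, 0, 0], "gripper": 10},
    {"translation": [0, 0, 0], "dr": [0, 0, 0], "gripper": 10},
    {"translation": [0, 0, 0], "dr": [0, 0, 0], "gripper": 10},
    {"translation": [0, 0, 0], "dr": [0, 0, 0], "gripper": 10},
  ],
)

```text
time_s: 20.35
tool_pos: [0.5825, -0.0592, 0.0579]
tool_rot: [0.43, 3.112, 0.0]
wrist_force: [-0.7, 5.6, 4.0]
finger_gap: 0.0308
gripper_force: 30.0
```

```bash
python3 - <<'E'
from h import *
from bench import cams
for i in range(8):
    s=pose()[0];print(s["time_s"],s["finger_gap"],s["gripper_force"],s["wrist_torque"].round(3)); c=cams.camera("top")
# can check: upright at the mat middle?
pickle.dump(c,open("top2.pkl","wb"))
cv2.imwrite("pics/end.png",cv2.resize(c["color"][110:260,140:390,::-1],None,fx=3,fy=3,interpolation=cv2.INTER_CUBIC))
E
```

```text
20.35 0.030804206409361934 29.997102837078273 [ 1.03  -0.112 -0.043]
20.4 0.030519584902934355 29.997192593291402 [ 1.035 -0.106 -0.035]
20.45 0.030607392316989494 29.997213799506426 [ 1.007 -0.105  0.017]
20.5 0.030825019274763284 29.997198823839426 [ 0.987 -0.075 -0.01 ]
20.55 0.030624035763889106 29.99711105134338 [ 1.025 -0.126  0.024]
20.6 0.030882394954951438 29.99723895918578 [ 0.935 -0.081  0.008]
20.65 0.030851347298610447 29.997139745391905 [ 0.983 -0.127 -0.029]
20.7 0.030661847583513493 29.997200025245547 [ 1.052 -0.138  0.011]
```

View pics/end.png

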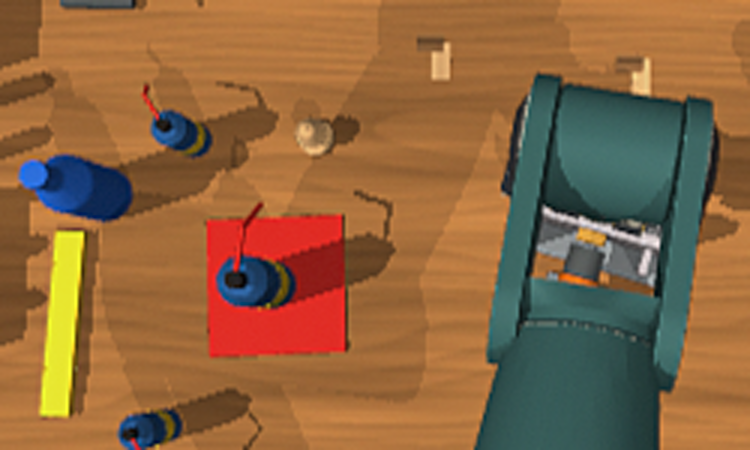

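The top view shows the can upright mid-mat and the bystanders undisturbed. The gap has stayed constant at 30.7 mm for over 3 s, so the bolt is held. Handing in.

```bash
python3 -c "
from bench import workorder;print(workorder.hand_in())"
```

```text
the job is handed in; nothing more can be done
None
```

The job is handed in, with no verdict shown: the straw was aimed at the bolt head from about 15 cm for some 2.7 s, the can stands upright near the middle of its mat, and the bolt head has stopped turning, held at 30 N, at about 21 s of the 67 s allowed.

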